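# Press a dowelled phone stand together in a bench quick clamp

## Task

The wooden phone stand's end piece still stands off on its dowels. Lay the stand upright between the jaws of the quick clamp, let go, and pump the clamp's trigger until the end piece is tight against the stand and the jaw grips it by itself; then press the release until the jaw has run all the way back, and put the finished stand upright on the black tray, lengthwise near its middle. Leave the glue stick, eraser and jar candle where they are.

Things in the scene. Friction and masses are not known exactly. Their poses are not given: they have to be found in the camera images.
- clamp: One-hand quick clamp fixed on a plywood board 400 x 90 x 18 mm, lying across in front of the robot. Origin: centre of the board's underside. x = the way the moving jaw advances: trigger end at x = -200 mm (robot's right), fixed jaw's face at +175 mm (70 mm high). Black ratchet head at x = -110 to -30 mm, top at z = 84 mm. Nothing stands above trigger or release.
- clamp_bed (a point): Point on the bed (the bare board top, 18 mm over the desk) on the clamp's middle line, midway between the fixed jaw's face and the fully retracted moving pad, which stand 154 mm apart along the clamp's x.
- pad: Moving jaw's rubber pad, 44 mm wide, 40 mm high, sprung (2 N/mm, 15 mm travel) on the jaw, so that the clamp grips with about 10 to 30 N. Frame parallel to the clamp's; the origin lies 20.5 mm behind the pad's face (-x), at the level of the board's underside.
- jaw (a joint): Advance of the moving jaw (m): 0 fully back. The ratchet holds it at steps of 8 mm; a light spring pulls it back when the release is down. From fully back about 5 full strokes press the stand's joint tight (a sixth only adds grip).
- trigger_end (a point): Press point on top of the trigger, a ribbed dark steel paddle 30 mm wide sloping up to the right behind the head; 105 mm from its hinge, about 113 mm over the desk. Push straight down 30 mm (it stops at 32) with shut fingers: one stroke moves the jaw 8 mm; under 27 mm does not catch. Let it spring right up between strokes. 2 to 4 N empty, 8 to 18 N when squeezing.
- release_top (a point): Centre of the top of the release, a round dark steel button 28 mm across on top of the head, on the jaw side of the trigger, 100 mm over the desk. Travel 8 mm down, 6 to 7 N at the bottom. Hold it fully down about 1 s, until the jaw has run back.
- stand: Wooden phone stand, loose, 46 mm wide (y), 46 mm high, with a slot 14 mm wide and 22 mm deep across its top. Main part 84 mm long (x from -42 to +42 mm); a 36 mm end piece stands on two dowels beyond its +x end: 120 mm long in all when tight. About 0.23 kg. Origin: centre of the main part's underside; x towards the end piece, z up.
- stand_grip (a point): Grasp point: middle of the solid length of the main part, 16 mm from its origin towards the end piece, 30 mm over its underside. Grasp across the 46 mm width.
- stand_mid (a point): Middle of the underside of the stand when tight (18 mm from its origin towards the end piece).
- end_piece (a joint): Gap between end piece and main part (m): 0 tight, 0.008 to 0.016 at the start. Moves stiffly (about 10 N) and stays where it is left.
- tray: Black metal tray fixed to the desk, 110 mm (x) by 230 mm (y), floor 4 mm thick, 5 mm rims along the two long sides only, 104 mm between them. Origin: centre of its underside.
- glue_stick: Glue stick standing, 22 mm across, 86 mm high; origin in its foot. Leave alone.
- eraser: Eraser, 18 x 42 x 12 mm; origin under its centre. Leave alone.
- jar_candle: Candle in a glass, 62 mm across, 53 mm high; origin in its foot. Leave alone.
There are look-alikes about, which are no part of the job. Of the things that look like the stand, the smaller one is meant.

How it is judged:
On the way, in this order (a step that is already met when the one before it is completed fails the run):
1. the stand lies upright on the bed between the jaws, still open, let go (x of stand_mid in the frame of clamp between 0.06 and 0.136 m and y of stand_mid in the frame of clamp between -0.018 and 0.018 m and z of stand_mid in the frame of clamp between 0.014 and 0.024 m and angle between the x axis of stand and the x axis of clamp, either way round below 0.2 rad and value of joint end_piece above 0.005 m and contact force between the fingers and stand below 0.1 N), for 0.2 s.
2. the jaw, pumped forward and held by the ratchet with the hand off the clamp, grips the stand with its end piece tight (x of stand_mid in the frame of clamp between 0.06 and 0.136 m and y of stand_mid in the frame of clamp between -0.018 and 0.018 m and z of stand_mid in the frame of clamp between 0.014 and 0.024 m and angle between the x axis of stand and the x axis of clamp, either way round below 0.2 rad and value of joint end_piece below 0.0015 m and value of joint jaw above 0.03 m and contact force between pad and stand above 3 N and contact force between the fingers and clamp below 0.1 N and contact force between the fingers and stand below 0.1 N), for 0.2 s.
3. the release has let the jaw run all the way back, the tight stand still lies on the bed (x of stand_mid in the frame of clamp between 0.06 and 0.136 m and y of stand_mid in the frame of clamp between -0.018 and 0.018 m and z of stand_mid in the frame of clamp between 0.014 and 0.024 m and angle between the x axis of stand and the x axis of clamp, either way round below 0.2 rad and value of joint jaw below 0.004 m and value of joint end_piece below 0.002 m), for 0.1 s.
At the end, for the whole second after the job is handed in: The stand, with its end piece tight (gap under 2 mm), stands upright and at rest flat on the tray's floor, its middle within 30 mm across and 60 mm along of the tray's centre, lengthwise to within 0.35 rad; the clamp's jaw is back to within 4 mm of its start (x of stand_mid in the frame of tray between -0.03 and 0.03 m and y of stand_mid in the frame of tray between -0.06 and 0.06 m and z of stand_mid in the frame of tray between 0.001 and 0.008 m and angle between the x axis of stand and the y axis of tray, either way round below 0.35 rad and angle between stand's own z axis and vertical below 0.1 rad and value of joint end_piece below 0.002 m and value of joint jaw below 0.004 m and linear speed of stand below 0.02 m/s); the robot touches nothing.
It fails at once if the glue stick is moved more than 20 mm (distance of glue_stick from where it was at the start of the episode above 0.02 m).
It fails at once if the eraser is moved more than 20 mm (distance of eraser from where it was at the start of the episode above 0.02 m).
It fails at once if the jar candle is moved more than 20 mm (distance of jar_candle from where it was at the start of the episode above 0.02 m).
It also fails if it takes over 72 s, if anything falls off the work surface, if the arm or the gripper's body presses on something with over 40 N, if the wrist force passes 120 N, or if a joint passes its speed limit or range.

## Robot

A 6-joint arm with a two-finger parallel gripper is mounted at the origin on a cart in front of the work surface, level with it; the furniture and walls round the work are solid. World frame = base frame: x ahead of the robot, y to its left, z up, the work surface at z = 0. Lengths are in m, angles in rad, forces in N, time in s.
With the tool pointing down it reaches from about 0.25 to 0.775 m from the base axis. Payload 4 kg.
Tool frame: the origin (TCP) lies at the very end of the fingers, on their centre line; the grasp point (between the pads) lies robot.grip_point_offset behind it (robot.grip_point_offset is the distance from the TCP to the grasp point, in m); z points along the fingers, y is the line along which they close (so a half turn about z gives the same grasp; the last joint's range is limited). The gripper opens to 85 mm and grips with 20 to 120 N. Pads are 22 mm wide; open, the fingers measure 114 mm over their backs; the gripper's body (76 mm by 85 mm) begins 54 mm behind the grasp point. The pads swing forward as they close: fully open they stand 13 mm farther back than shut.
Start: joints at [1.086, 0.087, 1.371, -0, 1.684, -0.103], TCP at [0.205, 0.51, 0.231] pointing down, gripper open.
Joint ranges: [-3.1, 3.1], [-0.76, 2.03], [0.27, 2.55], [-1.08, 4.22], [0.17, 2.65], [-2.57, 2.57]. Speed limits (rad/s): [2.79, 2.79, 3.14, 3.14, 3.14, 3.14].

## Interface

Orientations are given as [roll, pitch, yaw] about the fixed x, y, z axes, in that order (R = Rz(yaw) Ry(pitch) Rx(roll)).
In Python, from station import robot, cams gives the robot as it stands.
- The arm moves only by the tool send_rows, never from a script. Its argument "increments" is a list of rows, each a list of 3 entries, a list of its own where there are three numbers: the finger opening in m, from 0 to 0.0854, then the shift along the tool's x, y, z in m, then the turn, a rotation vector about the tool's x, y, z in degrees. In form: [[grip, [dx, dy, dz], [rx, ry, rz]], ...]. A call has 1 to 20 rows; each row shifts and turns the commanded pose from where the row before left it, along the tool's axes as they then stand; what a row does not reach is not made up. A row lasts 1/8 s, in which the tool goes at most 62.5 mm and 10.7 degrees, less where a joint would pass 70% of its speed; a pose out of reach is approached as far as the arm can. A call is refused whole if a number of a shift passes 0.0625 or a number of a turn 10.7, either way. A call with a gripper value outside its range is refused whole. The fingers move at their own pace and stop on an object; the grip force is fixed at half the most. Time passes only in rows, so rows that do not move let the fingers close. It gives the time, the measured TCP pose, the force, the opening and the grip force at its end, in the units of the state.
- robot.get_state(): the state, without advancing time (a new reading comes with each control period).
- cams.get_image(name): name is "scene" or "top"; returns a dict with "image" (400x640x3 uint8, red, green, blue), "range_z" (400x640 float32, m along the optical axis (not along the pixel's ray), 0 where there is no reading), "vertical_fov" (degrees; the focal length in pixels is half the picture's height over the tangent of half this angle, whatever the lens; pixels are square), "cx", "cy" (the principal point, pixels), "dist" ([k1, k2, p1, p2, k3] as OpenCV has them; the pictures are not rectified), "extrinsics" (4x4, takes a point from camera to world coordinates). Camera axes: x right, y down, z forward; pixel columns grow to the right and rows downward; lengths in m; the calibration is good to about 2 mm. A picture is of the moment at which its call begins.
- robot.job_done(): hands the job in; it is judged then, once.
The state is a dict: "time_s": time; "qpos": joint angles; "dq": joint speeds; "joint_torque": joint torques, N m; "eef_pos": TCP position; "ee_rot": TCP orientation; "wrist_force": force on the tool from outside, world axes, zero at the start; "moment": the same for the moment, N m; "grip_width": opening from 0.0 (shut) to 1.0 (fully open); "gripper_force": force on a finger pad.
Only numpy, scipy, OpenCV 4.12 (cv2) and the standard library are available. Lean on these libraries where they do the work, as an engineer would, in place of code of your own. Each camera call takes 0.05 s, during which the arm holds its last target. There are 200 camera calls.

## Working session

There is one attempt and no reset: what is moved stays moved. The work goes in short steps, Python scripts to look and compute and a tool call to move; the robot and the scene stay as the last step left them, time stands still between calls to the robot, and variables do not carry over. Pictures are saved under pics/ and viewed, at most 10 in all, crops included, and the job is handed in when it is done.

Besides the shell and the picture viewer there is one more tool, called as a command line: name --argument value ..., lists and objects as JSON in quotes. send_rows: Moves the arm, as the interface text tells. Its arguments: {"type":"object","properties":{"increments":{"type":"array","items":{"type":"array"}}},"required":["increments"]}

```bash
mkdir -p pics
cat > h.py <<'E'
import numpy as np, cv2, json
from station import robot, cams
def grab(n):
    d=cams.get_image(n); im=d["image"]; h=im.shape[0]
    f=h/2/np.tan(np.radians(d["vertical_fov"])/2)
    d["K"]=np.array([[f,0,d["cx"]],[0,f,d["cy"]],[0,0,1]]); d["D"]=np.array(d["dist"],float); d["E"]=np.array(d["extrinsics"]); return d
def plane(d,px,z):
    p=cv2.undistortPoints(np.array(px,float).reshape(-1,1,2),d["K"],d["D"]).reshape(-1,2)
    r=np.c_[p,np.ones(len(p))]@d["E"][:3,:3].T; o=d["E"][:3,3]
    return o+r*((z-o[2])/r[:,2])[:,None]
def cloud(d):
    h,w=d["range_z"].shape; u,v=np.meshgrid(np.arange(w),np.arange(h))
    p=cv2.undistortPoints(np.stack([u,v],-1).reshape(-1,1,2).astype(float),d["K"],d["D"]).reshape(-1,2)
    c=np.c_[p,np.ones(len(p))]*d["range_z"].reshape(-1,1)
    return (c@d["E"][:3,:3].T+d["E"][:3,3]).reshape(h,w,3)
def save(im,n): cv2.imwrite("pics/"+n,im[:,:,::-1])
E
python3 - <<'E'
from h import *
for n in("scene","top"):
    d=grab(n); save(d["image"],n+"0.png"); print(n,d["E"].round(3).tolist(),d["K"][0,0],d["D"])
s=robot.get_state(); print(s); print(robot.grip_point_offset)
E
```

```text
scene [[-0.583, -0.481, 0.655, -0.513], [-0.813, 0.35, -0.465, 0.995], [-0.006, -0.804, -0.595, 1.057], [0.0, 0.0, 0.0, 1.0]] 433.8516371145142 [0.00945184 0.         0.         0.         0.        ]
top [[0.006, -0.988, 0.156, 0.308], [-1.0, -0.006, 0.003, 0.258], [-0.002, -0.156, -0.988, 1.527], [0.0, 0.0, 0.0, 1.0]] 416.4142408862247 [-0.11213467  0.          0.          0.          0.        ]
{'time_s': 0.1, 'qpos': array([ 1.08591560e+00,  8.79311087e-02,  1.37210003e+00,  7.04918795e-06,
        1.68360714e+00, -1.03112264e-01]), 'dq': array([-7.30076990e-05, -1.20024251e-03, -3.26628270e-03,  6.91187510e-04,
        2.10680880e-05, -2.06724410e-03]), 'joint_torque': array([ 2.36533378e-03, -3.53014827e+01, -3.14218283e+01, -1.07694959e-04,
        7.94693478e-03, -4.15732711e-05]), 'eef_pos': array([0.20470998, 0.51000644, 0.23023041]), 'ee_rot': array([-3.13955861e+00, -2.17524160e-04,  2.75982476e+00]), 'wrist_force': array([ 0.06928877,  0.02975879, -0.02416134]), 'moment': array([-0.02792615,  0.01426778,  0.03323484]), 'gripper_force': 0.0, 'grip_width': 1.003237558891203}
0.0187
```

View pics/scene0.png

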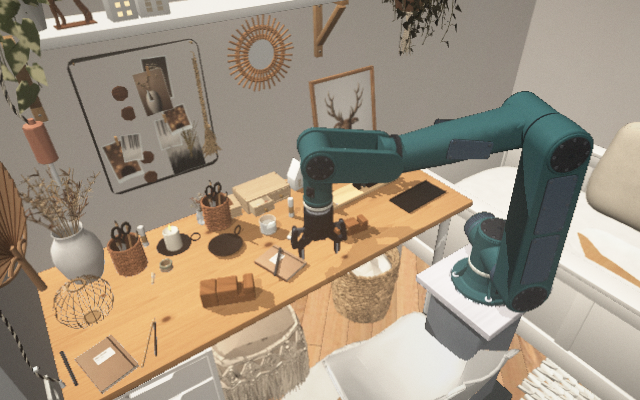

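View pics/top0.png

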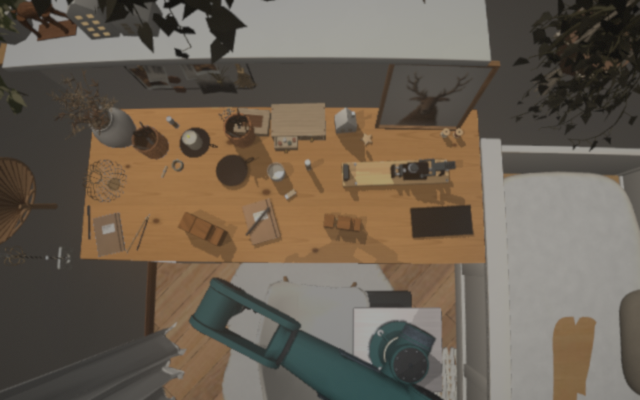

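Top view: two look-alike wooden stands, a larger one at (204,229) and a smaller one at (344,226). The smaller one is the one meant. The clamp is at (398,172), the tray (441,221), candle (277,172), glue stick (308,163) and eraser (290,195). I'll confirm with an enlarged crop.

Run:
```python
from h import *
d=grab("top"); c=d["image"][135:250,315:485]; save(cv2.resize(c,None,fx=4.7,fy=4.7,interpolation=cv2.INTER_CUBIC),"crop1.png")
C=cloud(d)
def blob(m,n):
    p=C[m]; 
    xy=p[:,:2].astype(np.float32); r=cv2.minAreaRect(xy); print(n,m.sum(),"z",np.percentile(p[:,2],[5,50,95]).round(3),"c",np.round(r[0],3),"size",np.round(r[1],3),"ang",round(r[2],1))
Z=C[...,2]; u=np.arange(640)[None,:]+0*Z; v=np.arange(400)[:,None]+0*Z
def win(a,b,c_,e): return (u>a)&(u<b)&(v>c_)&(v<e)
blob(win(315,375,205,248)&(Z>.015)&(Z<.08),"small")
blob(win(315,375,205,248)&(Z>.040)&(Z<.08),"small top")
blob(win(170,240,205,255)&(Z>.02)&(Z<.1),"big")
blob(win(335,465,150,190)&(Z>.01)&(Z<.03),"board")
blob(win(335,465,150,190)&(Z>.03)&(Z<.15),"clamp parts")
blob(win(335,395,150,190)&(Z>.05)&(Z<.15),"fixed jaw")
blob(win(335,480,150,190)&(Z>.087)&(Z<.15),"trig/rel")
hsv=cv2.cvtColor(d["image"],cv2.COLOR_RGB2HSV)
blob(win(405,480,200,242)&(hsv[...,2]<60)&(Z<.02),"tray")
for n,w in dict(candle=(264,292,158,186),glue=(300,316,155,175),eraser=(280,300,188,204)).items(): blob(win(*w)&(Z>.008)&(Z<.1),n)
```

```text
small 456 z [0.022 0.044 0.05 ] c [0.456 0.201] size [0.132 0.047] ang 82.8
small top 354 z [0.041 0.045 0.05 ] c [0.456 0.2  ] size [0.132 0.046] ang 82.5
big 828 z [0.031 0.059 0.065] c [0.427 0.705] size [0.164 0.063] ang 65.8
board 1639 z [0.012 0.018 0.024] c [ 0.655 -0.026] size [0.108 0.455] ang 2.3
clamp parts 896 z [0.041 0.081 0.11 ] c [0.646 0.003] size [0.063 0.39 ] ang 1.7
fixed jaw 137 z [0.055 0.065 0.073] c [0.637 0.105] size [0.186 0.057] ang 89.6
trig/rel 309 z [0.088 0.099 0.114] c [ 0.649 -0.113] size [0.16  0.058] ang 86.9
tray 1570 z [-0.002  0.003  0.009] c [ 0.465 -0.17 ] size [0.102 0.222] ang 3.7
candle 271 z [0.019 0.029 0.052] c [0.64  0.448] size [0.064 0.091] ang 27.9
glue 54 z [0.016 0.079 0.088] c [0.665 0.325] size [0.018 0.021] ang 86.1
eraser 41 z [0.009 0.012 0.017] c [0.561 0.393] size [0.017 0.04 ] ang 37.9
```

View pics/crop1.png

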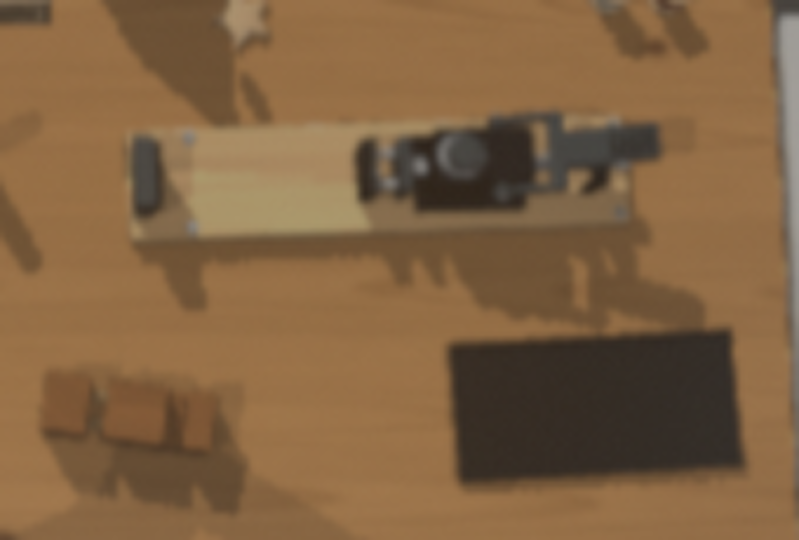

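Crop confirms the small stand: end piece on the left at crop x 42-93, then the gap, the solid part 104-168, slot 168-185 and the thin wall. So stand +x is about world +y. Clamp: fixed jaw is left (crop 145,175), pad (367,170), release (462,155), trigger (640,140). Next I'll measure the clamp axis and press points.

Run:
```python
from h import *
d=grab("top"); C=cloud(d); im=d["image"]; hsv=cv2.cvtColor(im,cv2.COLOR_RGB2HSV)
k=4.7
px=lambda a:np.array([(315+x/k-.4,135+y/k-.4) for x,y in a])
P=lambda n,a,z: print(n,plane(d,px(a),z)[:,:2].round(4).tolist())
P("board corners UL LL LR", [(128,133),(133,242),(632,228),(625,118)],.018)
P("release",[(462,153)],.100)
P("trigger right end/left",[(660,140),(560,148)],.113)
P("fixedjaw top corners", [(158,137),(158,215),(134,140),(134,215)],.070)
P("pad top",[(358,143),(358,198),(375,143),(375,198)],.07)
P("tray",[(448,345),(462,483),(745,467),(731,331)],.005)
P("stand top", [(47,369),(42,432),(210,452),(215,392)],.046)
P("stand parts",[(93,405),(104,405),(168,415),(187,418)],.046)
for n,a in dict(rel=(462,153),t1=(650,140),t2=(620,140),t3=(590,145),pad=(367,170),fj=(145,175)).items():
    q=px([a])[0].round().astype(int); w=C[q[1]-1:q[1]+2,q[0]-1:q[0]+2].reshape(-1,3); print(n,q,np.median(w,0).round(4))
# board edges by colour: plywood vs desk
m=((C[...,2]>.008)&(C[...,2]<.026)).astype(np.uint8); m[:, :338]=0; m[:,460:]=0; m[:155]=0; m[192:]=0
p=C[m>0]; 
for y in np.arange(-.2,.14,.04):
    s=p[abs(p[:,1]-y)<.012]; print(round(y,2),len(s),s[:,0].min().round(3) if len(s) else 0,s[:,0].max().round(3) if len(s) else 0)
```

```text
board corners UL LL LR [[0.6782, 0.1997], [0.5904, 0.1959], [0.6044, -0.2002], [0.694, -0.1985]]
release [[0.6446, -0.048]]
trigger right end/left [[0.6531, -0.1958], [0.6461, -0.1193]]
fixedjaw top corners [[0.6624, 0.1788], [0.6016, 0.179], [0.6599, 0.1972], [0.6015, 0.1973]]
pad top [[0.6589, 0.0256], [0.6159, 0.0265], [0.659, 0.0125], [0.616, 0.0135]]
tray [[0.512, -0.0529], [0.4035, -0.0614], [0.416, -0.2877], [0.5242, -0.2812]]
stand top [[0.4864, 0.2626], [0.4383, 0.2661], [0.4238, 0.1388], [0.4695, 0.1347]]
stand parts [[0.4591, 0.2275], [0.4591, 0.2192], [0.4518, 0.1705], [0.4496, 0.1561]]
rel [413 167] [ 0.6459 -0.049   0.0978]
t1 [453 164] [ 0.6539 -0.1882  0.1141]
t2 [447 164] [ 0.6556 -0.1673  0.1088]
t3 [440 165] [ 0.6541 -0.1446  0.0987]
pad [393 171] [0.6386 0.0167 0.0618]
fj [345 172] [0.6323 0.1904 0.0687]
-0.2 39 0.609 0.694
-0.16 77 0.608 0.694
-0.12 69 0.605 0.69
-0.08 45 0.575 0.689
-0.04 53 0.603 0.691
0.0 92 0.6 0.693
0.04 152 0.599 0.688
0.08 163 0.597 0.696
0.12 146 0.595 0.683
```

send_rows --increments '[[0.085,[0,0,0],[0,0,10.7]],[0.085,[0,0,0],[0,0,10.7]],[0.085,[0,0,0],[0,0,10.7]],[0.085,[0,0,0],[0,0,10.7]],[0.085,[0,0,0],[0,0,10.7]],[0.085,[0,0,0],[0,0,10.7]],[0.085,[0,0,0],[0,0,10.7]],[0.085,[-0.0356,0.0356,0],[0,0,0]],[0.085,[-0.0356,0.0356,0],[0,0,0]],[0.085,[-0.0356,0.0356,0],[0,0,0]],[0.085,[-0.0356,0.0356,0],[0,0,0]],[0.085,[-0.0356,0.0356,0],[0,0,0]],[0.085,[-0.0356,0.0356,0],[0,0,0]],[0.085,[-0.0356,0.0356,0],[0,0,0]],[0.085,[-0.0356,0.0356,0],[0,0,0]],[0.085,[0,0,0.045],[0,0,0]],[0.085,[0,0,0.045],[0,0,0]],[0.085,[0,0,0.045],[0,0,0]],[0.085,[0,0,0],[0,0,0]]]'

```text
time_s: 2.58
eef_pos: [0.4508, 0.1929, 0.092]
ee_rot: [-3.132, 0.004, 1.452]
wrist_force: [-0.4, 0.8, -0.0]
grip_width: 0.995
gripper_force: 0.0
```

Run:
```python
from h import *
d=grab("scene"); save(cv2.resize(d["image"][160:300,250:460],None,fx=3.6,fy=3.6,interpolation=cv2.INTER_CUBIC),"s1.png")
s=robot.get_state(); print(s["time_s"],s["eef_pos"],s["ee_rot"],s["qpos"])
```

```text
2.625 [0.45302281 0.19366128 0.09516519] [-3.13808437e+00  1.47133619e-03  1.45254075e+00] [2.88814081e-01 3.15789808e-02 1.70419144e+00 3.83961712e-05
 1.40962637e+00 4.07066008e-01]
```

View pics/s1.png

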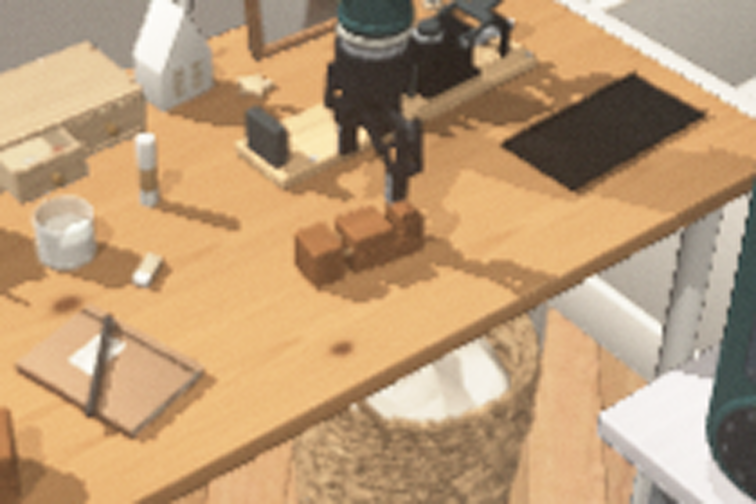

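The gripper hangs over the stand (crop 360,235), with one finger on each side of it. Descending and gripping.

send_rows --increments '[[0.085,[0,0,0.04],[0,0,0]],[0.085,[0,0,0.028],[0,0,0]],[0.085,[0,0,0.015],[0,0,0]],[0.085,[0,0,0],[0,0,0]],[0.0,[0,0,0],[0,0,0]],[0.0,[0,0,0],[0,0,0]],[0.0,[0,0,0],[0,0,0]],[0.0,[0,0,0],[0,0,0]],[0.0,[0,0,0],[0,0,0]],[0.0,[0,0,0],[0,0,0]]]'

```text
time_s: 3.88
eef_pos: [0.4554, 0.1944, 0.015]
ee_rot: [3.139, -0.001, 1.453]
wrist_force: [-0.1, 0.1, 6.0]
grip_width: 0.529
gripper_force: 63.8
```

send_rows --increments '[[0.0,[0,0,-0.03],[0,0,0]],[0.0,[0,0,-0.05],[0,0,0]],[0.0,[0,0,-0.05],[0,0,0]],[0.0,[0,0,0],[0,0,-9]],[0.0,[-0.0181,0.0303,0],[0,0,0]],[0.0,[-0.0181,0.0303,0],[0,0,0]],[0.0,[-0.0181,0.0303,0],[0,0,0]],[0.0,[-0.0181,0.0303,0],[0,0,0]],[0.0,[-0.0181,0.0303,0],[0,0,0]],[0.0,[-0.0181,0.0303,0],[0,0,0]],[0.0,[0,0,0],[0,0,0]],[0.0,[0,0,0],[0,0,0]],[0.0,[0,0,0],[0,0,0]]]'

```text
time_s: 5.5
eef_pos: [0.6391, 0.0932, 0.143]
ee_rot: [-3.141, -0.0, 1.61]
wrist_force: [0.3, -0.5, -2.8]
grip_width: 0.525
gripper_force: 63.1
```

Run:
```python
from h import *
d=grab("scene"); save(cv2.resize(d["image"][140:260,280:460],None,fx=4.4,fy=4.4,interpolation=cv2.INTER_CUBIC),"s2.png")
s=robot.get_state(); print(s["time_s"],s["eef_pos"],s["ee_rot"],s["wrist_force"],s["grip_width"])
```

```text
5.55 [0.63922454 0.09322919 0.14333217] [-3.14113674e+00 -2.44293398e-04  1.61062554e+00] [-0.07303846 -0.22201161 -1.56690654] 0.5332217280909991
```

View pics/s2.png

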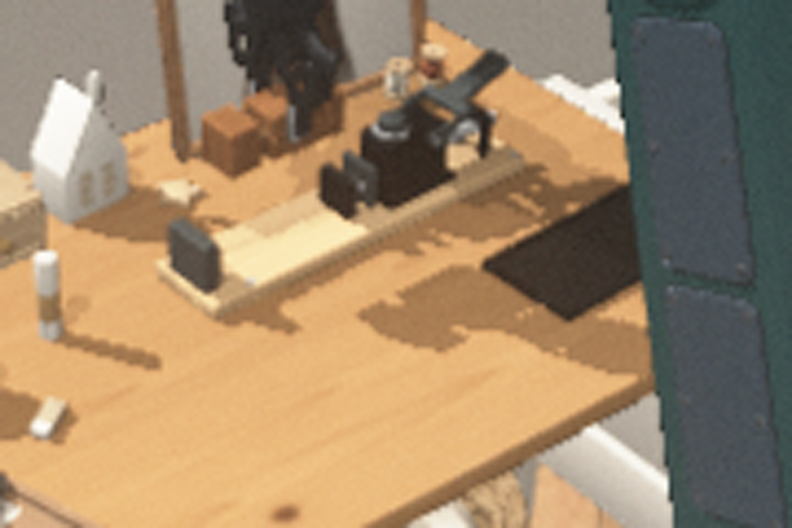

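The stand is held level above the clamp (crop 270,125), end piece towards the fixed jaw. Checking its extents before lowering.

Run:
```python
from h import *
for n in("scene","top"):
    d=grab(n); C=cloud(d); hsv=cv2.cvtColor(d["image"],cv2.COLOR_RGB2HSV)
    m=(C[...,2]>.115)&(C[...,2]<.19)&(abs(C[...,0]-.638)<.06)&(abs(C[...,1]-.1)<.1)&(hsv[...,1]>90)&(hsv[...,0]<20)
    p=C[m]; print(n,len(p),np.percentile(p,[1,50,99],axis=0).round(4).tolist())
```

```text
scene 383 [[0.6084, 0.0361, 0.13], [0.6211, 0.1207, 0.1625], [0.6601, 0.1692, 0.1788]]
top 297 [[0.6146, 0.0345, 0.1289], [0.6303, 0.1351, 0.1711], [0.6599, 0.1651, 0.1803]]
```

send_rows --increments '[[0.0,[0,0,0.04],[0,0,0]],[0.0,[0,0,0.04],[0,0,0]],[0.0,[0,0,0.02],[0,0,0]],[0.0,[0,0,0.007],[0,0,0]],[0.0,[0,0,0.003],[0,0,0]],[0.0,[0,0,0],[0,0,0]]]'

```text
time_s: 6.4
eef_pos: [0.6411, 0.0926, 0.035]
ee_rot: [3.139, -0.0, 1.61]
wrist_force: [0.4, 0.4, -3.5]
grip_width: 0.527
gripper_force: 63.2
```

send_rows --increments '[[0.0,[0,0,0.002],[0,0,0]],[0.0,[0,0,0],[0,0,0]]]'

```text
time_s: 6.65
eef_pos: [0.6412, 0.0926, 0.033]
ee_rot: [3.138, -0.0, 1.609]
wrist_force: [0.4, 0.3, 1.8]
grip_width: 0.531
gripper_force: 63.5
```

send_rows --increments '[[0.085,[0,0,0],[0,0,0]],[0.085,[0,0,0],[0,0,0]],[0.085,[0,0,0],[0,0,0]],[0.085,[0,0,0],[0,0,0]],[0.085,[0,0,-0.03],[0,0,0]],[0.085,[0,0,-0.05],[0,0,0]],[0.085,[0,0,-0.05],[0,0,0]],[0.0,[0,0,0],[0,0,0]],[0.0,[0,0,0],[0,0,0]],[0.0,[0,0,0],[0,0,0]]]'

```text
time_s: 7.9
eef_pos: [0.6389, 0.0925, 0.1587]
ee_rot: [-3.137, -0.0, 1.61]
wrist_force: [-0.1, 0.2, -0.4]
grip_width: 0.37
gripper_force: 0.0
```

Run:
```python
from h import *
d=grab("scene"); C=cloud(d); hsv=cv2.cvtColor(d["image"],cv2.COLOR_RGB2HSV)
m=(C[...,2]>.028)&(C[...,2]<.08)&(abs(C[...,0]-.638)<.05)&(abs(C[...,1]-.1)<.1)&(hsv[...,1]>110)&(hsv[...,0]<20)
p=C[m]; print(len(p),np.percentile(p,[1,50,99],axis=0).round(4).tolist())
t=p[p[:,2]>.058]; print(cv2.minAreaRect(t[:,:2].astype(np.float32)))
s=robot.get_state(); print(s["time_s"],s["eef_pos"],s["ee_rot"],s["grip_width"])
```

```text
399 [[0.6116, 0.0333, 0.0287], [0.6239, 0.1075, 0.0585], [0.6635, 0.1668, 0.0699]]
((0.6389406323432922, 0.09505443274974823), (0.054917652159929276, 0.14813345670700073), 3.7218222618103027)
7.95 [0.6389013  0.09246971 0.15868905] [-3.13710473e+00 -8.26779343e-06  1.60958372e+00] 0.27615409280879394
```

send_rows --increments '[[0.0,[-0.0466,0.0004,0],[0,0,0]],[0.0,[-0.0466,0.0004,0],[0,0,0]],[0.0,[-0.0466,0.0004,0],[0,0,0]],[0.0,[-0.0466,0.0004,0],[0,0,0]],[0.0,[-0.0466,0.0003,0],[0,0,0]],[0.0,[-0.0468,0.0003,0],[0,0,0]],[0.0,[0,0,0.02],[0,0,0]],[0.0,[0,0,0.016],[0,0,0]],[0.0,[0,0,0],[0,0,0]],[0.0,[0,0,0],[0,0,0]]]'

```text
time_s: 9.2
eef_pos: [0.6533, -0.1856, 0.1253]
ee_rot: [-3.141, -0.0, 1.611]
wrist_force: [-0.2, 0.7, -0.4]
grip_width: -0.003
gripper_force: 0.0
```

Run:
```python
from h import *
d=grab("scene"); save(cv2.resize(d["image"][120:240,320:480],None,fx=5,fy=5,interpolation=cv2.INTER_CUBIC),"s3.png")
s=robot.get_state(); print(s["time_s"],s["eef_pos"],s["ee_rot"],s["wrist_force"],s["grip_width"])
```

```text
9.25 [ 0.65358955 -0.18591909  0.12605472] [3.14046663e+00 3.31814962e-04 1.61120023e+00] [-0.21431903  0.58054882  0.65947846] 0.001693521108206091
```

View pics/s3.png

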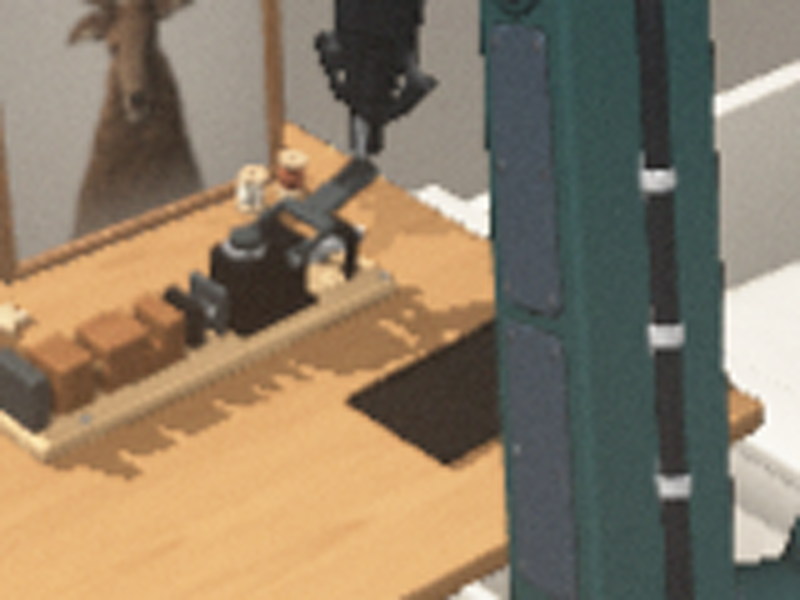

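The stand lies between the jaws (crop 110,340), and the shut fingers hang over the trigger's end (crop 365,150). First stroke, slow.

send_rows --increments '[[0.0,[0,0,0.012],[0,0,0]],[0.0,[0,0,0.01],[0,0,0]],[0.0,[0,0,0.01],[0,0,0]],[0.0,[0,0,0.01],[0,0,0]],[0.0,[0,0,0],[0,0,0]]]'

```text
time_s: 9.88
eef_pos: [0.6527, -0.187, 0.0821]
ee_rot: [-3.14, -0.001, 1.609]
wrist_force: [0.6, -1.4, 3.6]
grip_width: -0.0
gripper_force: 1.9
```

```bash
cat > pad.py <<'E'
from h import *
d=grab("scene"); C=cloud(d); hsv=cv2.cvtColor(d["image"],cv2.COLOR_RGB2HSV); Z=C[...,2]
b=(abs(C[...,0]-.64)<.06)&(C[...,1]>-.05)&(C[...,1]<.2)&(Z>.026)&(Z<.08)
w=C[b&(hsv[...,1]>110)&(hsv[...,0]<20)&(hsv[...,2]>60)]
k=C[b&(hsv[...,2]<75)&(C[...,1]<.14)&(C[...,1]>-.02)&(Z>.04)&(Z<.066)]
print("wood y",np.percentile(w[:,1],[2,98]).round(4),"pad y max",np.percentile(k[:,1],[50,90,98]).round(4),len(k))
s=robot.get_state(); print(s["time_s"],s["eef_pos"].round(4),s["wrist_force"].round(1))
E
python3 pad.py
```

```text
wood y [0.0361 0.1655] pad y max [0.0262 0.033  0.0347] 17
9.925 [ 0.6528 -0.187   0.0827] [ 0.2 -1.7  3.9]
```

send_rows --increments '[[0.0,[0,0,0.001],[0,0,0]],[0.0,[0,0,0],[0,0,0]]]'

```text
time_s: 10.18
eef_pos: [0.6528, -0.187, 0.0825]
ee_rot: [-3.141, -0.0, 1.61]
wrist_force: [-1.3, -1.4, 4.5]
grip_width: 0.002
gripper_force: 2.1
```

send_rows --increments '[[0.0,[0,0,-0.02],[0,0,0]],[0.0,[0,0,-0.025],[0,0,0]],[0.0,[0,0,0],[0,0,0]],[0.0,[0,0,0],[0,0,0]]]'

```text
time_s: 10.68
eef_pos: [0.6527, -0.1864, 0.1265]
ee_rot: [-3.14, -0.001, 1.61]
wrist_force: [-0.6, -0.1, 0.3]
grip_width: 0.001
gripper_force: 0.0
```

```bash
python3 pad.py
```

```text
wood y [0.0365 0.1659] pad y max [0.0262 0.0303 0.0326] 25
10.725 [ 0.6523 -0.1863  0.1257] [0.2 0.7 0.4]
```

send_rows --increments '[[0.0,[0,0,0.014],[0,0,0]],[0.0,[0,0,0.015],[0,0,0]],[0.0,[0,0,0.015],[0,0,0]],[0.0,[0,0,0],[0,0,0]],[0.0,[0,0,0],[0,0,0]],[0.0,[0,0,-0.022],[0,0,0]],[0.0,[0,0,-0.022],[0,0,0]],[0.0,[0,0,0],[0,0,0]],[0.0,[0,0,0],[0,0,0]]]'

```text
time_s: 11.85
eef_pos: [0.6522, -0.1862, 0.1251]
ee_rot: [-3.138, -0.002, 1.61]
wrist_force: [-0.5, -1.0, 0.5]
grip_width: -0.0
gripper_force: 0.0
```

```bash
python3 pad.py
```

```text
wood y [0.0422 0.1723] pad y max [0.034  0.0382 0.0389] 20
11.9 [ 0.652  -0.1863  0.1248] [ 0.8  0.  -0.5]
```

Works: the pad moved 8 mm and began pushing the stand. Two more strokes, a bit deeper for the higher load.

send_rows --increments '[[0.0,[0,0,0.014],[0,0,0]],[0.0,[0,0,0.015],[0,0,0]],[0.0,[0,0,0.015],[0,0,0]],[0.0,[0,0,0],[0,0,0]],[0.0,[0,0,0],[0,0,0]],[0.0,[0,0,-0.022],[0,0,0]],[0.0,[0,0,-0.022],[0,0,0]],[0.0,[0,0,0],[0,0,0]],[0.0,[0,0,0],[0,0,0]],[0.0,[0,0,0.014],[0,0,0]],[0.0,[0,0,0.015],[0,0,0]],[0.0,[0,0,0.015],[0,0,0]],[0.0,[0,0,0],[0,0,0]],[0.0,[0,0,0],[0,0,0]],[0.0,[0,0,-0.022],[0,0,0]],[0.0,[0,0,-0.022],[0,0,0]],[0.0,[0,0,0],[0,0,0]],[0.0,[0,0,0],[0,0,0]]]'

```text
time_s: 14.15
eef_pos: [0.6522, -0.1866, 0.1248]
ee_rot: [-3.138, -0.002, 1.61]
wrist_force: [0.5, 0.5, -0.3]
grip_width: 0.001
gripper_force: 0.0
```

```bash
python3 pad.py
```

```text
wood y [0.0537 0.1772] pad y max [0.0494 0.0517 0.052 ] 8
14.2 [ 0.652  -0.1865  0.1246] [ 0.   0.1 -0.5]
```

send_rows --increments '[[0.0,[0,0,0.014],[0,0,0]],[0.0,[0,0,0.015],[0,0,0]],[0.0,[0,0,0.015],[0,0,0]],[0.0,[0,0,0],[0,0,0]],[0.0,[0,0,0],[0,0,0]]]'

```text
time_s: 14.82
eef_pos: [0.6539, -0.1899, 0.0852]
ee_rot: [3.138, 0.006, 1.608]
wrist_force: [-0.7, -3.7, 9.6]
grip_width: -0.004
gripper_force: 4.4
```

send_rows --increments '[[0.0,[0,0,-0.022],[0,0,0]],[0.0,[0,0,-0.022],[0,0,0]],[0.0,[0,0,0],[0,0,0]],[0.0,[0,0,0],[0,0,0]]]'

```text
time_s: 15.32
eef_pos: [0.6522, -0.1866, 0.125]
ee_rot: [-3.139, -0.001, 1.61]
wrist_force: [-0.2, -0.5, -0.3]
grip_width: 0.002
gripper_force: 0.0
```

```bash
python3 pad.py
python3 - <<'E'
from h import *
d=grab("scene"); save(cv2.resize(d["image"][165:225,305:395],None,fx=8.5,fy=8.5,interpolation=cv2.INTER_CUBIC),"s4.png")
E
```

```text
wood y [0.0597 0.1771] pad y max [0.0509 0.0549 0.0557] 12
15.375 [ 0.6521 -0.1866  0.1247] [-0.4  0.2 -0.6]
```

View pics/s4.png

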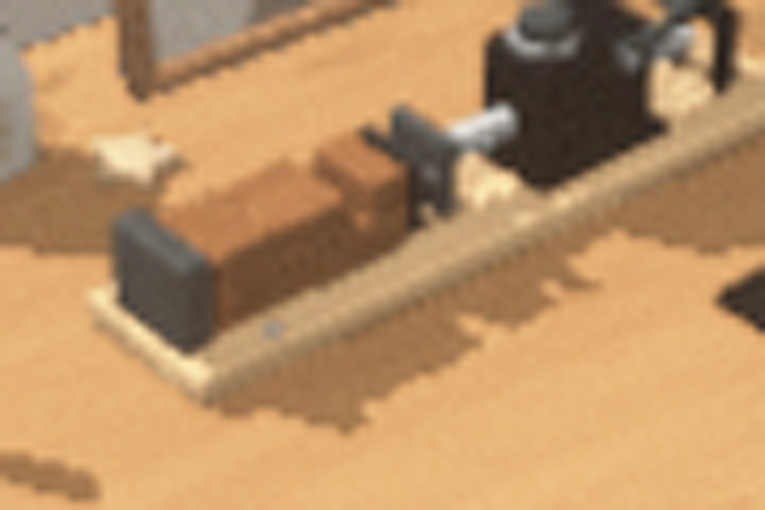

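The joint looks closed (crop 250,210), with the pad against the stand (405,170). A sixth stroke, commanded deeper to make up for the arm giving under load, makes sure of it.

send_rows --increments '[[0.0,[0,0,0.015],[0,0,0]],[0.0,[0,0,0.015],[0,0,0]],[0.0,[0,0,0.015],[0,0,0]],[0.0,[0,0,0.003],[0,0,0]],[0.0,[0,0,0],[0,0,0]]]'

```text
time_s: 16.05
eef_pos: [0.6545, -0.1925, 0.0838]
ee_rot: [3.136, 0.011, 1.607]
wrist_force: [-2.2, -8.8, 15.1]
grip_width: 0.004
gripper_force: 7.2
```

send_rows --increments '[[0.0,[0,0,-0.024],[0,0,0]],[0.0,[0,0,-0.024],[0,0,0]],[0.0,[0,0,0],[0,0,0]],[0.0,[0,0,0],[0,0,0]],[0.0,[0,0,0],[0,0,0]]]'

```text
time_s: 16.68
eef_pos: [0.6521, -0.1866, 0.1248]
ee_rot: [-3.138, -0.002, 1.61]
wrist_force: [-0.4, -0.1, -0.4]
grip_width: 0.001
gripper_force: 0.0
```

```bash
python3 pad.py
```

```text
wood y [0.0595 0.1752] pad y max [0.0503 0.0573 0.0588] 14
16.725 [ 0.6522 -0.1866  0.1251] [ 0.4  0.6 -0.1]
```

send_rows --increments '[[0.0,[0,0,-0.01],[0,0,0]],[0.0,[0.046,-0.0005,0],[0,0,0]],[0.0,[0.046,-0.0005,0],[0,0,0]],[0.0,[0.0462,-0.0006,0],[0,0,0]],[0.0,[0,0,0.015],[0,0,0]],[0.0,[0,0,0.015],[0,0,0]],[0.0,[0,0,0.01],[0,0,0]],[0.0,[0,0,0.005],[0,0,0]],[0.0,[0,0,0],[0,0,0]]]'

```text
time_s: 17.85
eef_pos: [0.6457, -0.0498, 0.0961]
ee_rot: [3.141, -0.001, 1.608]
wrist_force: [-7.3, 2.5, 14.6]
grip_width: 0.001
gripper_force: 7.3
```

send_rows --increments '[[0.0,[0,0,0.002],[0,0,0]],[0.0,[0,0,0],[0,0,0]],[0.0,[0,0,0],[0,0,0]],[0.0,[0,0,0],[0,0,0]],[0.0,[0,0,0],[0,0,0]],[0.0,[0,0,0],[0,0,0]],[0.0,[0,0,0],[0,0,0]],[0.0,[0,0,0],[0,0,0]]]'

```text
time_s: 18.85
eef_pos: [0.6457, -0.0499, 0.0957]
ee_rot: [3.14, -0.0, 1.608]
wrist_force: [-10.1, 1.9, 18.8]
grip_width: -0.002
gripper_force: 9.7
```

```bash
python3 pad.py
```

```text
wood y [0.0601 0.1759] pad y max [0.0502 0.0539 0.056 ] 15
18.9 [ 0.6457 -0.0499  0.0958] [-9.6  2.2 19.2]
```

The button stops at z 0.0957 with a sideways force, and the jaw hasn't run back, so the fingers are resting on something else. Lifting off to look.

send_rows --increments '[[0.0,[0,0,-0.03],[0,0,0]],[0.0,[0,-0.05,-0.05],[0,0,0]],[0.0,[0,-0.06,0],[0,0,0]],[0.0,[0,-0.06,0],[0,0,0]],[0.0,[0,0,0],[0,0,0]]]'

```text
time_s: 19.52
eef_pos: [0.4772, -0.0558, 0.1624]
ee_rot: [-3.137, -0.001, 1.607]
wrist_force: [1.0, -0.8, 0.0]
grip_width: -0.001
gripper_force: 0.0
```

```bash
python3 pad.py
python3 - <<'E'
from h import *
a=grab("scene");t=grab("top")
A=cv2.resize(a["image"][140:200,340:420],None,fx=5,fy=5,interpolation=cv2.INTER_CUBIC)
B=cv2.resize(t["image"][145:205,370:450],None,fx=5,fy=5,interpolation=cv2.INTER_CUBIC)
save(np.hstack([A,B]),"s5.png")
for d in(a,t):
    C=cloud(d); p=C[(abs(C[...,0]-.645)<.05)&(C[...,1]>-.085)&(C[...,1]<-.02)&(C[...,2]>.092)&(C[...,2]<.125)]
    print(len(p),np.median(p,0).round(4),np.percentile(p,[3,97],axis=0).round(4).tolist())
E
```

```text
wood y [0.0585 0.1759] pad y max [0.0506 0.0548 0.0556] 16
19.575 [ 0.4801 -0.0561  0.1637] [ 1.6 -0.9  0.5]
29 [ 0.6415 -0.0459  0.0986] [[0.6331, -0.0598, 0.0925], [0.6563, -0.0355, 0.1042]]
37 [ 0.6453 -0.0514  0.0987] [[0.6356, -0.0597, 0.0931], [0.6571, -0.0409, 0.1035]]
```

View pics/s5.png

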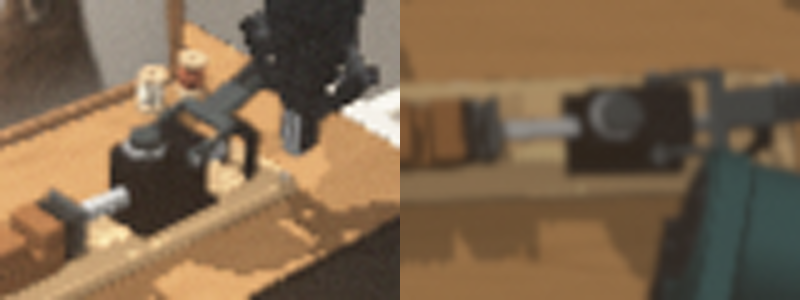

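The button is at right panel (616,115), i.e. (0.6455,-0.049), so the target was right. The jaw is still forward (pad at left panel 65,215). I'll press again in small steps and log force against height.

send_rows --increments '[[0.0,[0.0004,0.0412,0],[0,0,0]],[0.0,[0.0004,0.0412,0],[0,0,0]],[0.0,[0.0004,0.0412,0],[0,0,0]],[0.0,[0.0004,0.0411,0],[0,0,0]],[0.0,[0,0,0.025],[0,0,0]],[0.0,[0,0,0.025],[0,0,0]],[0.0,[0,0,0],[0,0,0]],[0.0,[0,0,0],[0,0,0]]]'

```text
time_s: 20.68
eef_pos: [0.6479, -0.0476, 0.1152]
ee_rot: [3.14, 0.0, 1.61]
wrist_force: [-0.3, 0.1, -0.2]
grip_width: -0.001
gripper_force: 0.0
```

send_rows --increments '[[0.0,[0,0,0.006],[0,0,0]],[0.0,[0,0,0],[0,0,0]]]'

```text
time_s: 20.92
eef_pos: [0.6467, -0.0474, 0.1089]
ee_rot: [3.141, 0.0, 1.61]
wrist_force: [-0.6, -0.6, -0.1]
grip_width: 0.002
gripper_force: 0.0
```

send_rows --increments '[[0.0,[0,0,0.003],[0,0,0]],[0.0,[0,0,0],[0,0,0]]]'

```text
time_s: 21.18
eef_pos: [0.6464, -0.0473, 0.1054]
ee_rot: [-3.141, -0.0, 1.61]
wrist_force: [0.1, -0.1, 0.0]
grip_width: 0.002
gripper_force: 0.0
```

send_rows --increments '[[0.0,[0,0,0.003],[0,0,0]],[0.0,[0,0,0],[0,0,0]]]'

```text
time_s: 21.42
eef_pos: [0.6463, -0.0473, 0.1021]
ee_rot: [-3.141, -0.0, 1.61]
wrist_force: [0.2, -0.6, 0.9]
grip_width: -0.005
gripper_force: 0.0
```

send_rows --increments '[[0.0,[0,0,0.003],[0,0,0]],[0.0,[0,0,0],[0,0,0]]]'

```text
time_s: 21.68
eef_pos: [0.6468, -0.0473, 0.0996]
ee_rot: [3.141, -0.0, 1.61]
wrist_force: [0.1, 0.6, 1.4]
grip_width: 0.0
gripper_force: 0.7
```

send_rows --increments '[[0.0,[0,0,0.003],[0,0,0]],[0.0,[0,0,0],[0,0,0]]]'

```text
time_s: 21.92
eef_pos: [0.6468, -0.0473, 0.0973]
ee_rot: [3.141, 0.0, 1.61]
wrist_force: [-0.9, 0.0, 3.6]
grip_width: 0.001
gripper_force: 1.9
```

send_rows --increments '[[0.0,[0,0,0.003],[0,0,0]],[0.0,[0,0,0],[0,0,0]]]'

```text
time_s: 22.18
eef_pos: [0.6469, -0.0473, 0.0965]
ee_rot: [3.139, 0.0, 1.61]
wrist_force: [-4.6, -0.1, 10.9]
grip_width: 0.003
gripper_force: 5.4
```

send_rows --increments '[[0.0,[0,0,0.003],[0,0,0]],[0.0,[0,0,0],[0,0,0]]]'

```text
time_s: 22.42
eef_pos: [0.647, -0.0474, 0.0959]
ee_rot: [3.138, 0.001, 1.61]
wrist_force: [-7.4, 1.7, 18.0]
grip_width: -0.003
gripper_force: 8.9
```

The spring gives from z 0.101 and a hard block comes at 0.0965, about 4 mm early, so a finger edge is landing on something beside the button. Reading the moment, then lifting off for a height map.

Run:
```python
from h import *
for i in range(2):
    grab("scene"); s=robot.get_state(); print(s["wrist_force"].round(2),s["moment"].round(3))
```

```text
[-7.12  0.26 18.09] [0.167 1.356 0.023]
[-7.76  1.17 18.98] [0.107 1.367 0.003]
```

send_rows --increments '[[0.0,[0,0,-0.04],[0,0,0]],[0.0,[0,0,-0.04],[0,0,0]],[0.0,[0,-0.05,0],[0,0,0]],[0.0,[0,-0.05,0],[0,0,0]],[0.0,[0,-0.05,0],[0,0,0]],[0.0,[0,-0.03,0],[0,0,0]],[0.0,[0,0,0],[0,0,0]]]'

```text
time_s: 23.4
eef_pos: [0.4652, -0.0542, 0.1702]
ee_rot: [3.142, -0.0, 1.609]
wrist_force: [0.8, 1.0, 0.0]
grip_width: 0.002
gripper_force: 0.0
```

Run:
```python
from h import *
G={}
xs=np.arange(.605,.69,.008); ys=np.arange(-.02,-.12,-.008)
for n in("top","scene"):
    P=[]
    for i in range(4): 
        d=grab(n); C=cloud(d); P.append(C[(abs(C[...,0]-.645)<.06)&(C[...,1]<0)&(C[...,1]>-.14)&(C[...,2]>.03)&(C[...,2]<.14)])
    p=np.vstack(P); print(n,"rows x, cols y",(ys*1000).round().astype(int))
    for x in xs[::-1]:
        print(int(x*1000+.5),[ (lambda q:int(np.median(q)*1000) if len(q)>1 else 0)(p[(abs(p[:,0]-x)<.004)&(abs(p[:,1]-y)<.004),2]) for y in ys])
s=robot.get_state(); print(s["eef_pos"],s["time_s"],s["moment"])
```

```text
top rows x, cols y [ -20  -28  -36  -44  -52  -60  -68  -76  -84  -92 -100 -108 -116]
685 [0, 0, 0, 0, 0, 0, 0, 0, 0, 0, 0, 0, 0]
677 [0, 0, 0, 0, 0, 0, 80, 79, 85, 85, 86, 89, 90]
669 [0, 53, 58, 74, 0, 75, 77, 81, 81, 80, 81, 78, 91]
661 [0, 66, 82, 84, 80, 83, 80, 82, 82, 83, 82, 0, 92]
653 [51, 62, 85, 97, 98, 97, 82, 83, 83, 83, 83, 78, 88]
645 [50, 55, 85, 98, 100, 98, 84, 85, 84, 82, 81, 80, 87]
637 [53, 57, 84, 90, 95, 86, 85, 84, 82, 80, 81, 80, 92]
629 [0, 56, 67, 80, 74, 72, 72, 67, 81, 81, 81, 80, 90]
621 [0, 34, 49, 64, 34, 46, 0, 77, 80, 84, 86, 86, 86]
613 [0, 0, 0, 0, 33, 0, 0, 0, 83, 0, 0, 0, 0]
605 [0, 0, 0, 0, 0, 0, 0, 0, 0, 0, 0, 0, 0]
scene rows x, cols y [ -20  -28  -36  -44  -52  -60  -68  -76  -84  -92 -100 -108 -116]
685 [0, 0, 0, 0, 0, 0, 0, 0, 0, 0, 0, 0, 0]
677 [0, 0, 0, 0, 0, 0, 0, 84, 81, 84, 86, 87, 92]
669 [0, 74, 82, 81, 0, 0, 0, 0, 84, 85, 83, 91, 93]
661 [64, 68, 83, 86, 97, 0, 0, 0, 85, 83, 83, 84, 90]
653 [57, 65, 86, 99, 100, 99, 0, 85, 85, 84, 82, 83, 89]
645 [50, 68, 91, 101, 100, 100, 84, 86, 83, 83, 84, 0, 94]
637 [51, 58, 90, 93, 94, 89, 85, 85, 84, 85, 82, 71, 91]
629 [43, 57, 68, 79, 78, 67, 57, 62, 51, 54, 51, 52, 93]
621 [53, 60, 56, 64, 60, 56, 59, 62, 76, 68, 81, 86, 90]
613 [0, 0, 32, 0, 0, 0, 0, 78, 79, 85, 86, 88, 97]
605 [0, 0, 0, 0, 0, 0, 0, 0, 0, 0, 0, 0, 0]
[ 0.46730874 -0.05428713  0.17022265] 23.8 [-0.05201817  0.02719342 -0.06632041]
```

send_rows --increments '[[0.0,[-0.0007,0.0448,0],[0,0,0]],[0.0,[-0.0007,0.0448,0],[0,0,0]],[0.0,[-0.0007,0.0448,0],[0,0,0]],[0.0,[-0.0006,0.0448,0],[0,0,0]],[0.0,[0,0,0.03],[0,0,0]],[0.0,[0,0,0.03],[0,0,0]],[0.0,[0,0,0.01],[0,0,0]],[0.0,[0,0,0.006],[0,0,0]],[0.0,[0,0,0],[0,0,0]],[0.0,[0,0,0],[0,0,0]]]'

```text
time_s: 25.05
eef_pos: [0.6462, -0.05, 0.0971]
ee_rot: [3.14, 0.0, 1.61]
wrist_force: [-3.5, 1.2, 6.0]
grip_width: -0.002
gripper_force: 3.0
```

Run:
```python
from h import *
a=grab("scene")
save(cv2.resize(a["image"][130:195,335:420],None,fx=9,fy=9,interpolation=cv2.INTER_CUBIC),"s6.png")
s=robot.get_state(); print(s["eef_pos"],s["wrist_force"],s["moment"],s["qpos"])
```

```text
[ 0.64625124 -0.0499652   0.09705378] [-3.96538328  1.11268734  6.01531248] [ 0.14459319  0.69237948 -0.03158708] [-1.64698246e-01  3.59876730e-01  1.31274731e+00  2.06903209e-04
  1.46710880e+00 -2.03659899e-01]
```

View pics/s6.png

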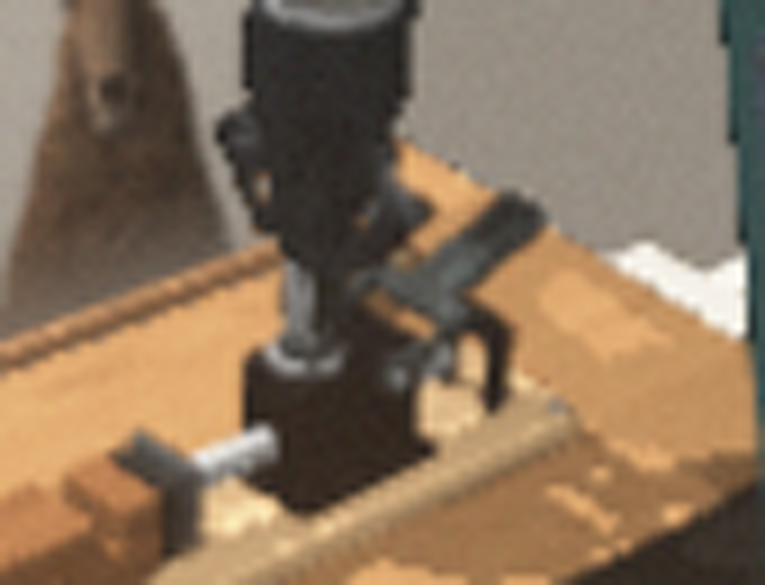

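The tip sits on the button (crop 305,345), its right side is free, and the jaw is still forward (150,470). The moment puts the contact about 10 mm towards the robot from the finger centre, so I'll shift the press point away from the robot and compare.

send_rows --increments '[[0.0,[0,0,-0.012],[0,0,0]],[0.0,[0,0.008,0],[0,0,0]],[0.0,[0,0,0.012],[0,0,0]],[0.0,[0,0,0.003],[0,0,0]],[0.0,[0,0,0],[0,0,0]],[0.0,[0,0,0],[0,0,0]]]'

```text
time_s: 25.85
eef_pos: [0.6557, -0.0498, 0.0926]
ee_rot: [3.137, 0.001, 1.61]
wrist_force: [2.1, 0.2, 6.3]
grip_width: 0.004
gripper_force: 2.9
```

```bash
python3 - <<'E'
from h import *
s=robot.get_state(); print(s["eef_pos"],s["wrist_force"],s["moment"])
E
python3 pad.py
```

```text
[ 0.65570512 -0.04984802  0.09258477] [2.1370442  0.15937138 6.2511954 ] [ 0.04161987 -0.41611334 -0.032276  ]
wood y [0.0599 0.177 ] pad y max [0.0212 0.0239 0.0248] 49
25.9 [ 0.6557 -0.0498  0.0926] [2.5 0.  6.3]
```

The shift worked: the button went fully down and the jaw ran back (pad 0.055 → 0.024). I'll hold briefly, lift, open, and go above the stand.

send_rows --increments '[[0.0,[0,0,0],[0,0,0]],[0.0,[0,0,0],[0,0,0]],[0.0,[0,0,0],[0,0,0]],[0.0,[0,0,-0.03],[0,0,0]],[0.085,[0,0,-0.04],[0,0,0]],[0.085,[0.0411,-0.0028,0],[0,0,0]],[0.085,[0.0411,-0.0028,0],[0,0,0]],[0.085,[0.0411,-0.0028,0],[0,0,0]],[0.085,[0.0411,-0.0028,0],[0,0,0]],[0.085,[0,0,0],[0,0,0]],[0.085,[0,0,0],[0,0,0]]]'

```text
time_s: 27.28
eef_pos: [0.636, 0.1137, 0.1601]
ee_rot: [-3.14, 0.001, 1.61]
wrist_force: [0.1, -0.2, 0.7]
grip_width: 0.993
gripper_force: 0.0
```

```bash
python3 pad.py
python3 - <<'E'
from h import *
s=robot.get_state(); print(s["eef_pos"],s["ee_rot"],s["grip_width"])
d=grab("scene"); C=cloud(d); hsv=cv2.cvtColor(d["image"],cv2.COLOR_RGB2HSV)
m=(C[...,2]>.054)&(C[...,2]<.075)&(abs(C[...,0]-.638)<.05)&(abs(C[...,1]-.12)<.08)&(hsv[...,1]>110)&(hsv[...,0]<20)
p=C[m]; print(len(p),np.percentile(p,[2,50,98],axis=0).round(4).tolist())
E
```

```text
wood y [0.0604 0.1768] pad y max [0.0186 0.0251 0.026 ] 66
27.325 [0.6361 0.1132 0.1604] [-0.1 -0.4 -0.3]
[0.63614041 0.11321128 0.16036671] [-3.13999031e+00  6.47732792e-04  1.60884881e+00] 0.9946037492397964
222 [[0.6127, 0.0612, 0.0548], [0.6325, 0.1221, 0.0639], [0.6611, 0.1776, 0.07]]
```

send_rows --increments '[[0.085,[0,0.001,0.05],[0,0,0]],[0.085,[0,0.001,0.05],[0,0,0]],[0.085,[0,0,0.02],[0,0,0]],[0.085,[0,0,0.009],[0,0,0]],[0.085,[0,0,0],[0,0,0]],[0.0,[0,0,0],[0,0,0]],[0.0,[0,0,0],[0,0,0]],[0.0,[0,0,0],[0,0,0]],[0.0,[0,0,0],[0,0,0]],[0.0,[0,0,0],[0,0,0]],[0.0,[0,0,0],[0,0,0]]]'

```text
time_s: 28.75
eef_pos: [0.6396, 0.1144, 0.0345]
ee_rot: [3.138, -0.0, 1.61]
wrist_force: [1.1, 0.1, 5.7]
grip_width: 0.527
gripper_force: 64.3
```

send_rows --increments '[[0.0,[0,0,-0.03],[0,0,0]],[0.0,[0,0,-0.05],[0,0,0]],[0.0,[0,0,-0.05],[0,0,0]],[0.0,[0,0,0],[0,0,0]],[0.0,[-0.0349,-0.02325,0],[0,0,0]],[0.0,[-0.0349,-0.02325,0],[0,0,0]],[0.0,[-0.0349,-0.02325,0],[0,0,0]],[0.0,[-0.0349,-0.02325,0],[0,0,0]],[0.0,[-0.0349,-0.02325,0],[0,0,0]],[0.0,[-0.0349,-0.02325,0],[0,0,0]],[0.0,[-0.0349,-0.02325,0],[0,0,0]],[0.0,[-0.0349,-0.02325,0],[0,0,0]],[0.0,[0,0,0],[0,0,0]],[0.0,[0,0,0],[0,0,0]],[0.0,[0,0,0.05],[0,0,0]],[0.0,[0,0,0.05],[0,0,0]],[0.0,[0,0,0.02],[0,0,0]],[0.0,[0,0,0],[0,0,0]],[0.0,[0,0,0],[0,0,0]]]'

```text
time_s: 31.12
eef_pos: [0.4644, -0.1717, 0.0434]
ee_rot: [3.14, 0.001, 1.611]
wrist_force: [0.5, -0.3, -1.6]
grip_width: 0.529
gripper_force: 63.4
```

send_rows --increments '[[0.0,[0,0,0.012],[0,0,0]],[0.0,[0,0,0.007],[0,0,0]],[0.0,[0,0,0.003],[0,0,0]],[0.0,[0,0,0],[0,0,0]]]'

```text
time_s: 31.62
eef_pos: [0.4634, -0.1722, 0.0206]
ee_rot: [3.141, 0.0, 1.609]
wrist_force: [1.4, 0.4, -2.4]
grip_width: 0.526
gripper_force: 63.5
```

send_rows --increments '[[0.0,[0,0,0.002],[0,0,0]],[0.0,[0,0,0],[0,0,0]]]'

```text
time_s: 31.88
eef_pos: [0.4635, -0.1722, 0.0205]
ee_rot: [3.141, 0.0, 1.61]
wrist_force: [-4.9, 2.0, 8.5]
grip_width: 0.528
gripper_force: 64.6
```

Contact with the tray floor. Opening and lifting away.

send_rows --increments '[[0.085,[0,0,-0.002],[0,0,0]],[0.085,[0,0,0],[0,0,0]],[0.085,[0,0,0],[0,0,0]],[0.085,[0,0,0],[0,0,0]],[0.085,[0,0,-0.03],[0,0,0]],[0.085,[0,0,-0.05],[0,0,0]],[0.085,[0,0,-0.05],[0,0,0]],[0.085,[0,0,-0.05],[0,0,0]],[0.085,[0.05,0,0],[0,0,0]],[0.085,[0.05,0,0],[0,0,0]],[0.085,[0.05,0,0],[0,0,0]],[0.085,[0,0,0],[0,0,0]]]'

```text
time_s: 33.38
eef_pos: [0.4571, -0.0194, 0.2005]
ee_rot: [3.141, -0.001, 1.615]
wrist_force: [-0.1, -0.8, 0.5]
grip_width: 1.0
gripper_force: 0.0
```

Run:
```python
from h import *
a=grab("scene");t=grab("top")
A=cv2.resize(a["image"][150:225,340:440],None,fx=4,fy=4,interpolation=cv2.INTER_CUBIC)
B=cv2.resize(t["image"][165:240,390:490],None,fx=4,fy=4,interpolation=cv2.INTER_CUBIC)
save(np.hstack([A,B]),"s7.png")
C=cloud(t);hsv=cv2.cvtColor(t["image"],cv2.COLOR_RGB2HSV)
m=(abs(C[...,0]-.464)<.05)&(abs(C[...,1]+.17)<.1)&(C[...,2]>.035)&(C[...,2]<.065)
p=C[m]; print(len(p),np.median(p,0),cv2.minAreaRect(p[:,:2].astype(np.float32)))
s=robot.get_state(); print(s["time_s"],s["eef_pos"],s["wrist_force"])
```

```text
150 [ 0.44924057 -0.15075863  0.04879683] ((0.452282190322876, -0.1474430412054062), (0.027454309165477753, 0.07620567828416824), 3.899731159210205)
33.475 [ 0.45742601 -0.02206871  0.20040993] [-0.55409965 -0.19264983 -0.52619613]
```

View pics/s7.png

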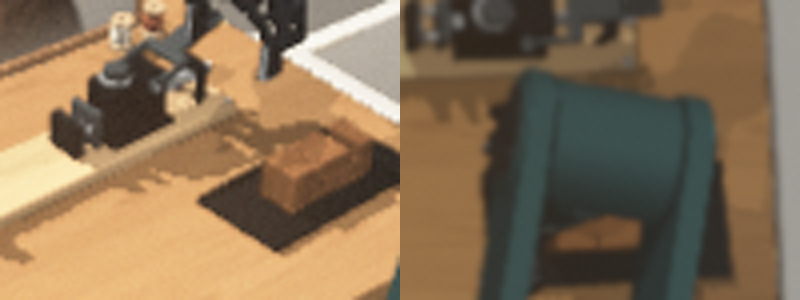

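The stand sits upright on the tray, joint closed and lengthwise near the middle (left panel 315,170). The jaw is fully back (75,130) and the robot is clear. Handing in.

```bash
python3 -c "
from station import robot
print(robot.job_done())"
```

```text
the job is handed in; nothing more can be done
None
```

The stand was clamped tight, released, and left upright and lengthwise near the middle of the black tray with the jaw fully back; the job was handed in at about 33.5 s of the 72 s limit, and no verdict came back.

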